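Wipe the chips off the sloping carving board

ROBOT

A 6-joint arm with a two-finger parallel gripper is mounted at the origin on the work surface. World frame = base frame: x ahead of the robot, y to its left, z up, the work surface at z = 0. Lengths are in mm, angles in rad, forces in N, time in s.
With the tool pointing down it reaches from about 375 to 900 mm from the base axis. Payload 3.1 kg.
Tool frame: the origin (TCP) lies between the finger pads; the fingertips stand 22 mm ahead of it and the grasp point (between the pads) lies 3 mm ahead of it; z points along the fingers, y is the line along which they close (so a half turn about z gives the same grasp; the last joint's range is limited). The gripper opens to 85 mm and grips with 20 to 120 N. Pads are 22 mm wide; open, the fingers measure 114 mm over their backs; the gripper's body (76 mm by 85 mm) begins 54 mm behind the grasp point. The pads swing forward as they close: fully open they stand 13 mm farther back than shut.
Start: joints at [1.169, 0.527, 1.433, -0, 1.181, -0.178], TCP at [138.67, 609.399, 253.31] pointing down, gripper open.
Joint ranges: [-3.08, 3.08], [-0.75, 2.2], [0.22, 2.44], [-1.43, 4.57], [0, 2.65], [-2.85, 2.85]. Speed limits (rad/s): [2.79, 2.79, 3.14, 3.14, 3.14, 3.14].

INTERFACE

Orientations are given as a unit quaternion [x, y, z, w].
In Python, from workcell import * gives the robot as it stands. The module is installed in compiled form; this text tells all that it offers.
- The arm moves only by the shell command python3 -m crank 'ROWS' [FORCE]. ROWS is JSON, a list that holds one entry, the list of rows, each a list of 7 numbers: the shift along the tool's x, y, z normalised to -1 to 1, where 1 is 0.02 m, then the turn, a rotation vector about the tool's x, y, z normalised to -1 to 1, where 1 is 0.12 rad, then the opening, from 0 (shut) to 1 (fully open). A call has exactly 8 rows; each row shifts and turns the commanded pose from where the row before left it, along the tool's axes as they then stand; what a row does not reach is not made up. A row lasts 1/12 s, in which the tool goes at most 41.7 mm and 7.16 degrees, less where a joint would pass 70% of its speed; a pose out of reach is approached as far as the arm can. A call with a number of a shift or a turn outside -1 to 1 is refused whole. A call with a gripper value outside its range is refused whole. The fingers move at their own pace and stop on an object; FORCE is the grip in N (left out, the last holds). Time passes only in rows, so rows that do not move let the fingers close, or fill a call up. It gives the time, the measured TCP pose, the force, the opening and the grip force at its end, in the units of the state.
- sense(): the state, without advancing time (a new reading comes with each control period).
- camera(name): name is "side" or "top" or "wrist"; returns the picture (384x512x3 uint8, red, green, blue); there is no depth.
- calibration(name): a dict with "mtx" (3x3 intrinsics, pixels), "T" (4x4, takes a point from camera to world coordinates); the wrist camera has in their place "mount" (4x4, takes a point from camera to tool coordinates, whose origin is the TCP and whose axes are the flange's). Camera axes: x right, y down, z forward; pixel columns grow to the right and rows downward; lengths in mm; the calibration is good to about 2 mm. A picture is of the moment at which its call begins: read the wrist's pose just before it. calibration takes no time and is no camera call.
- job_done(): hands the job in; it is judged then, once.
The state is a dict: "t": time; "q": joint angles; "qvel": joint speeds; "joint_torque": joint torques, N m; "ee_pos": TCP position; "eef_rot": TCP orientation; "force": force on the tool from outside, world axes, zero at the start; "torque": the same for the moment, N m; "gripper_width": opening from 0.0 (shut) to 1.0 (fully open); "gripper_force": force on a finger pad.
Only numpy, scipy, OpenCV 4.12 (cv2) and the standard library are available. Lean on these libraries where they do the work, as an engineer would, in place of code of your own. Each camera call takes 0.05 s, during which the arm holds its last target. There are 200 camera calls.

TASK

Take the scraper block by its blue handle and set it flat on the sloping white board, at the end farthest from the tray. Keeping it lightly pressed flat on the board, wipe all four red wood chips off the other end into the tray, touching the chips only with the scraper and never bearing down hard enough to mark the board. Then stand the scraper upright on its cork mat again, let go, and leave everything else where it is.

Things in the scene. Friction and masses are not known exactly. Their poses are not given: they have to be found in the camera images.
- board: white lacquered board, 180 (x) by 280 (y) by 13 mm, fixed, tilted 28 degrees, high edge towards the robot. Origin: centre of its upper surface, 108 mm above the table; x down the slope, away from the robot, y level, z out of the surface. Battens 10 mm wide, 12 mm proud, along the low and high edges (|x| = 80 to 90 mm); y ends open. Marks if pressed with over about 45 N; a few newtons are plenty
- tray: open wooden tray with a blue floor, 200 (x) by 180 (y) by 45 mm high, walls and floor 6 mm, fixed on the table below one y end of the board (either one), its near wall tucked about 20 mm under the board's end. Origin: centre of its underside; z up
- mat: cork mat, 190 (x) by 100 (y) by 6 mm, fixed on the table beyond the board's other y end. Origin: centre of its underside; z up
- scraper: scraper block standing upright on the mat: a pale wooden blade 140 (x) by 24 (y) by 36 mm high, and on it a blue handle 64 (x) by 26 (y) mm, from 36 to 88 mm above the underside; about 0.2 to 0.35 kg. Origin: centre of the flat underside of the blade; z up through the handle. To be gripped across the handle's 26 mm
- red_panel: bystander: red lacquered wooden panel 70 by 140 by 16 mm lying in front of the board; origin at the centre of its underside
- green_jar: bystander: green paint jar, 60 mm wide, 75 mm high, behind the board; origin at the centre of its underside
- red_jar: bystander: red paint jar, 56 mm wide, 85 mm high, behind the board; origin at the centre of its underside
- mug: bystander: white mug, 80 mm wide, 90 mm high, to the left; origin at the centre of its underside
- mallet: bystander: wooden mallet 240 mm long lying to the right; origin on its underside
- chip0: loose chip of red wood with a pale stripe on top, 60 (x) by 20 (y) by 7 mm, lying on the board; origin at the centre of its underside
- chip1: loose chip of red wood with a pale stripe on top, 60 (x) by 20 (y) by 7 mm, lying on the board; origin at the centre of its underside
- chip2: loose chip of red wood with a pale stripe on top, 60 (x) by 20 (y) by 7 mm, lying on the board; origin at the centre of its underside
- chip3: loose chip of red wood with a pale stripe on top, 60 (x) by 20 (y) by 7 mm, lying on the board; origin at the centre of its underside
Mind the look-alikes: they are no part of the job. Several things have the shape of the mat; the one meant has the colours described above. What is shaped like the chip2 but orange is not meant.

How it is judged:
By the outcome, as a careful person would: the job done as asked, in the order asked, and still so for the second after the job is handed in, with the robot touching nothing.
It also fails if it takes over 72 s, if anything falls off the work surface, if the arm or the gripper's body presses on something with over 40 N, if the wrist force passes 120 N, or if a joint passes its speed limit or range.

## Working session

There is one attempt and no reset: what is moved stays moved. The work goes in short steps, Python scripts to look and compute and a shell command to move; the robot and the scene stay as the last step left them, time stands still between calls to the robot, and variables do not carry over. Pictures are saved under pics/ and viewed, at most 10 in all, crops included, and the job is handed in when it is done.

```bash
mkdir -p pics; python3 - <<'E'
from workcell import *
import cv2,numpy as np
for n in("top","side"):
    im=camera(n); cv2.imwrite(f"pics/{n}0.png",cv2.resize(im[:,:,::-1],(800,600),interpolation=cv2.INTER_CUBIC)); cv2.imwrite(f"{n}0raw.png",im[:,:,::-1])
    c=calibration(n); print(n,np.round(c["mtx"],1).tolist(),np.round(c["T"],3).tolist())
print(np.round(calibration("wrist")["mount"],3).tolist())
print(sense())
E
```

```text
top [[377.2, 0.0, 250.0], [0.0, 377.2, 190.6], [0.0, 0.0, 1.0]] [[-0.025, -0.992, 0.126, 404.374], [-1.0, 0.025, -0.0, -5.317], [-0.003, -0.126, -0.992, 1204.821], [0.0, 0.0, 0.0, 1.0]]
side [[362.7, 0.0, 257.0], [0.0, 362.7, 197.1], [0.0, 0.0, 1.0]] [[0.941, -0.198, 0.274, 205.789], [-0.337, -0.493, 0.802, -910.31], [-0.024, -0.847, -0.53, 693.856], [0.0, 0.0, 0.0, 1.0]]
[[-0.001, -0.954, -0.299, 78.377], [1.0, -0.001, 0.0, 0.043], [-0.0, -0.299, 0.954, -120.942], [0.0, 0.0, 0.0, 1.0]]
{'t': 0.1, 'q': array([ 1.16851640e+00,  5.28326246e-01,  1.43379670e+00, -2.33931887e-05,
        1.18144266e+00, -1.78508167e-01]), 'qvel': array([-0.00025248, -0.00120727, -0.0028501 ,  0.00183513, -0.00037711,
        0.0013703 ]), 'joint_torque': array([-1.87444975e-04, -4.43307710e+01, -1.78585678e+01, -2.75452039e-04,
        3.86266431e-03,  1.95351379e-05]), 'ee_pos': array([138.42711207, 608.83809199, 252.45314104]), 'eef_rot': array([ 1.11648110e-01,  9.93747315e-01, -9.48268530e-04, -2.72092991e-04]), 'force': array([0.29955058, 0.08138951, 0.02768055]), 'torque': array([ 0.046256  , -0.05306865, -0.0162067 ]), 'gripper_force': 0.0, 'gripper_width': 1.0028591936025217}
```

View pics/top0.png

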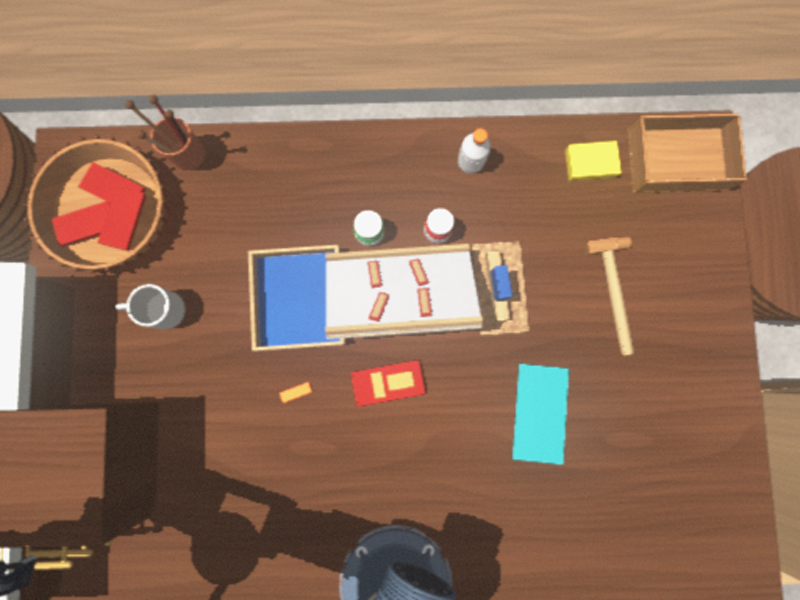

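View pics/side0.png

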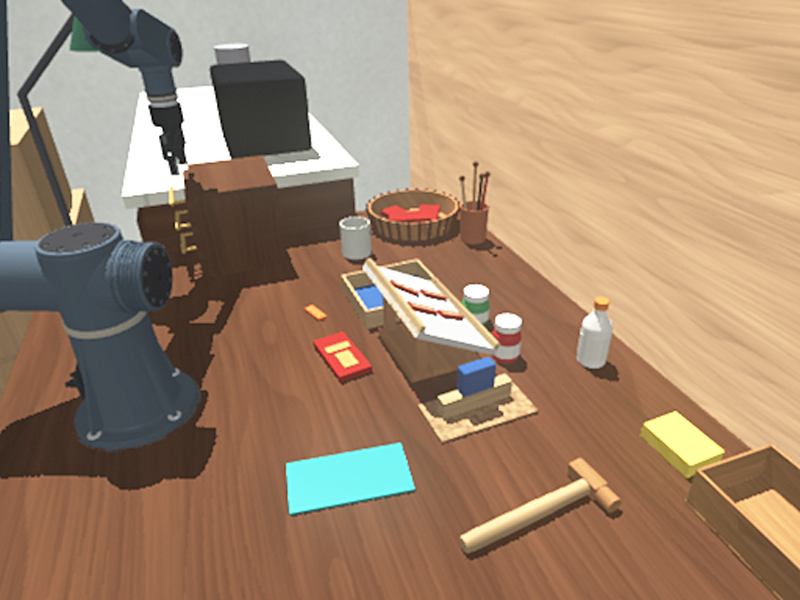

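The top view shows the tray at (295,300), the board at (405,290), the mat at (502,288) with the scraper handle at (501,283), and four chips at (374,273), (418,271), (379,306) and (425,302).

Possible mix-ups:
- **Mat:** the turquoise sheet at (540,414) has its shape. The cork mat at (502,288) is the one described.
- **Chips:** the orange piece at (296,392) is not meant.
- **Tray:** the wooden box at (688,150) has no blue floor, so the tray at (295,300) is the right one.
- **Other red objects:** the red panel at (388,383) and the red pieces in the basket at (100,205) are not chips.

I'll check the choice in one close crop.

```bash
python3 - <<'E'
import cv2
im=cv2.imread("top0raw.png")[145:235,150:350]
cv2.imwrite("pics/crop1.png",cv2.resize(im,None,fx=4,fy=4,interpolation=cv2.INTER_CUBIC))
im=cv2.imread("side0raw.png")[155:285,215:355]
cv2.imwrite("pics/crop2.png",cv2.resize(im,None,fx=4.5,fy=4.5,interpolation=cv2.INTER_CUBIC))
E
```

```text
(no output)
```

View pics/crop1.png

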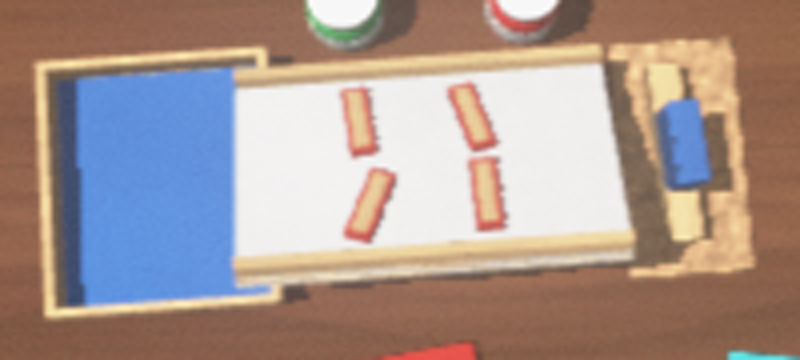

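View pics/crop2.png

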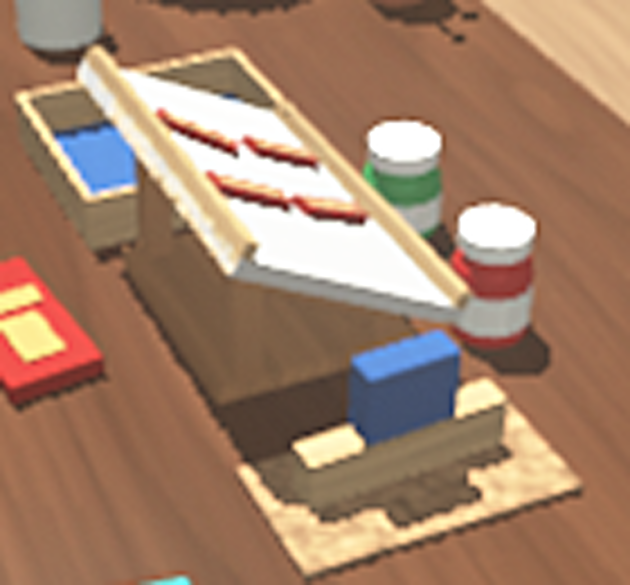

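The crops confirm the choice. The blue handle on the pale blade spans crop1 (660–710, 98–190), on the cork mat and clear of the board's right end. The four striped red chips lie on the white board at (360,120), (472,117), (370,205) and (488,195). Next I'll fit the poses from the corner pixels.

```bash
cat > h.py <<'E'
from workcell import *
import numpy as np
from scipy.optimize import least_squares
from scipy.spatial.transform import Rotation as R
C={n:calibration(n) for n in("top","side")}
def proj(n,P):
    T=np.linalg.inv(C[n]["T"]); p=(T[:3,:3]@np.atleast_2d(P).T+T[:3,3:]); u=C[n]["mtx"]@p; return (u[:2]/u[2]).T
def c1(x,y): return "top",(x+.5)/4+150-.5,(y+.5)/4+145-.5
def c2(x,y): return "side",(x+.5)/4.5+215-.5,(y+.5)/4.5+155-.5
def fit(obs,z,tilt,x0):
    def Rm(a): return (R.from_euler('z',a)*R.from_euler('y',tilt)).as_matrix()
    def f(v): return np.concatenate([proj(o[0],Rm(v[2])@np.array(l)+[v[0],v[1],z])[0]-o[1:] for l,o in obs])
    r=least_squares(f,x0,loss='soft_l1'); return r.x,r.fun.reshape(-1,2)
E
python3 - <<'E'
from h import *
ob=[((90,140,12),c1(234,70)),((90,-140,12),c1(600,45)),((80,140,0),c1(236,88)),((80,-140,0),c1(605,66)),((-80,140,12),c1(233,258)),((-80,-140,12),c1(633,234)),((-90,140,12),c1(235,276)),((-90,-140,12),c1(633,256)),
((-90,140,12),c2(86,50)),((-90,-140,12),c2(237,253)),((90,-140,12),c2(467,298)),((-90,-140,-13),c2(230,275)),((90,-140,-13),c2(460,322))]
v,r=fit(ob,108,np.radians(28),[540,-20,.07]); print(v,np.round(r,1).tolist())
os=[((32,13,88),c1(664,105)),((32,-13,88),c1(695,99)),((-32,-13,88),c1(710,184)),((-32,13,88),c1(675,189)),((70,12,36),c1(648,66)),((70,-12,36),c1(680,63)),((-70,-12,36),c1(705,238)),((-70,12,36),c1(672,241)),
((-32,-13,88),c2(352,382)),((32,-13,88),c2(460,350)),((32,13,88),c2(448,333)),((-32,13,88),c2(350,360)),((-70,-12,36),c2(305,470)),((70,-12,36),c2(503,403))]
s,r=fit(os,6,0,[540,-210,.14]); print(s,np.round(r,1).tolist())
Rb=(R.from_euler('z',v[2])*R.from_euler('y',np.radians(28))).as_matrix()
# scraper points in board frame
Rs=R.from_euler('z',s[2]).as_matrix()
for l in [(0,0,62),(32,13,88),(-32,13,88),(-70,12,36),(70,12,36)]: print(l,np.round(Rb.T@(Rs@np.array(l)+[s[0],s[1],6]-[v[0],v[1],108]),1))
E
```

```text
[ 5.58257188e+02 -2.45593611e+01  3.99534068e-02] [[0.2, 0.3], [0.4, 0.6], [0.2, 0.8], [-0.7, 0.4], [0.0, 0.4], [0.2, -0.2], [-0.5, -1.1], [0.8, -2.7], [0.3, -1.4], [1.1, -2.6], [0.6, -0.8], [-1.3, 0.4], [-1.9, 1.0]]
[ 5.70901735e+02 -2.20379409e+02  8.51584796e-02] [[0.4, -0.6], [1.3, -0.0], [0.5, -0.1], [0.5, -0.4], [0.3, 0.3], [-0.1, 0.2], [-0.3, 0.6], [0.2, 0.7], [3.0, -0.5], [-0.1, 0.0], [-2.6, -1.4], [-1.4, -1.1], [0.2, -0.9], [0.5, -0.9]]
(0, 0, 62) [  23.  -196.2  -33.1]
(32, 13, 88) [  38.5 -181.7    4.6]
(-32, 13, 88) [ -17.9 -184.6  -25.4]
(-70, 12, 36) [ -27.  -187.3  -89.1]
(70, 12, 36) [  96.5 -181.   -23.4]
```

```bash

python3 -m crank '[[[0,0,0,0,0,-0.322,0.6],[0,0,0,0,0,-0.322,0.6],[0,0,0,0,0,-0.322,0.6],[0,0,0,0,0,-0.322,0.6],[0,0,0,0,0,-0.322,0.6],[0,0,0,0,0,-0.322,0.6],[0,0,0,0,0,-0.322,0.6],[0,0,0,0,0,-0.322,0.6]]]' 40
for i in 1 2 3; do :; done
python3 -m crank '[[[-0.2,-0.45,0,0,0,0,0.6],[-0.375,-0.9,0,0,0,0,0.6],[-0.375,-0.9,0,0,0,0,0.6],[-0.375,-0.9,0,0,0,0,0.6],[-0.375,-0.9,0,0,0,0,0.6],[-0.375,-0.9,0,0,0,0,0.6],[-0.375,-0.9,0,0,0,0,0.6],[-0.375,-0.9,0,0,0,0,0.6]]]'
python3 -m crank '[[[-0.375,-0.9,0,0,0,0,0.6],[-0.375,-0.9,0,0,0,0,0.6],[-0.375,-0.9,0,0,0,0,0.6],[-0.375,-0.9,0,0,0,0,0.6],[-0.375,-0.9,0,0,0,0,0.6],[-0.375,-0.9,0,0,0,0,0.6],[-0.375,-0.9,0,0,0,0,0.6],[-0.375,-0.9,0,0,0,0,0.6]]]'
```

```text
t: 0.77
ee_pos: [138.5, 609.0, 252.7]
eef_rot: [-0.044, 0.999, -0.001, -0.0]
force: [-0.2, -0.3, -0.5]
gripper_width: 0.601
gripper_force: 0.0
t: 1.43
ee_pos: [206.7, 477.9, 253.1]
eef_rot: [-0.042, 0.999, -0.0, -0.0]
force: [0.2, -0.0, 0.7]
gripper_width: 0.602
gripper_force: 0.0
t: 2.1
ee_pos: [278.5, 339.7, 253.2]
eef_rot: [-0.042, 0.999, -0.0, -0.0]
force: [-0.0, -0.4, -0.5]
gripper_width: 0.603
gripper_force: 0.0
```

```bash

python3 -m crank '[[[-0.375,-0.9,0,0,0,0,0.6],[-0.375,-0.9,0,0,0,0,0.6],[-0.375,-0.9,0,0,0,0,0.6],[-0.375,-0.9,0,0,0,0,0.6],[-0.375,-0.9,0,0,0,0,0.6],[-0.375,-0.9,0,0,0,0,0.6],[-0.375,-0.9,0,0,0,0,0.6],[-0.375,-0.9,0,0,0,0,0.6]]]' >/dev/null
python3 -m crank '[[[-0.375,-0.9,0,0,0,0,0.6],[-0.375,-0.9,0,0,0,0,0.6],[-0.375,-0.9,0,0,0,0,0.6],[-0.375,-0.9,0,0,0,0,0.6],[-0.375,-0.9,0,0,0,0,0.6],[-0.375,-0.9,0,0,0,0,0.6],[-0.375,-0.9,0,0,0,0,0.6],[-0.375,-0.9,0,0,0,0,0.6]]]' >/dev/null
python3 -m crank '[[[-0.375,-0.9,0,0,0,0,0.6],[-0.375,-0.9,0,0,0,0,0.6],[-0.375,-0.9,0,0,0,0,0.6],[-0.375,-0.9,0,0,0,0,0.6],[-0.375,-0.9,0,0,0,0,0.6],[-0.375,-0.9,0,0,0,0,0.6],[-0.375,-0.9,0,0,0,0,0.6],[-0.375,-0.9,0,0,0,0,0.6]]]' >/dev/null
python3 -m crank '[[[-0.375,-0.9,0,0,0,0,0.6],[-0.375,-0.9,0,0,0,0,0.6],[-0.375,-0.9,0,0,0,0,0.6],[-0.375,-0.9,0,0,0,0,0.6],[-0.375,-0.9,0,0,0,0,0.6],[-0.375,-0.9,0,0,0,0,0.6],[-0.2,-0.45,0,0,0,0,0.6],[0,0,0,0,0,0,0.6]]]'
python3 - <<'E'
from workcell import *
import cv2,numpy as np
s=sense(); print(s["ee_pos"].tolist(),s["eef_rot"].tolist())
im=camera("wrist"); cv2.imwrite("wrist1raw.png",im[:,:,::-1]); cv2.imwrite("pics/wrist1.png",cv2.resize(im[:,:,::-1],(800,600),interpolation=cv2.INTER_CUBIC))
print(calibration("wrist")["mtx"])
E
```

```text
t: 4.77
ee_pos: [553.9, -188.2, 253.1]
eef_rot: [-0.041, 0.999, -0.0, 0.0]
force: [-0.3, 1.1, -0.7]
gripper_width: 0.606
gripper_force: 0.0
[553.8779997812603, -188.24237328854525, 253.05610700814947] [-0.041272258353552714, 0.999147803700787, -0.0004299157887626012, 0.00028674501827531294]
[[303.94525892   0.         252.31337823]
 [  0.         303.94525892 188.80393976]
 [  0.           0.           1.        ]]
```

View pics/wrist1.png

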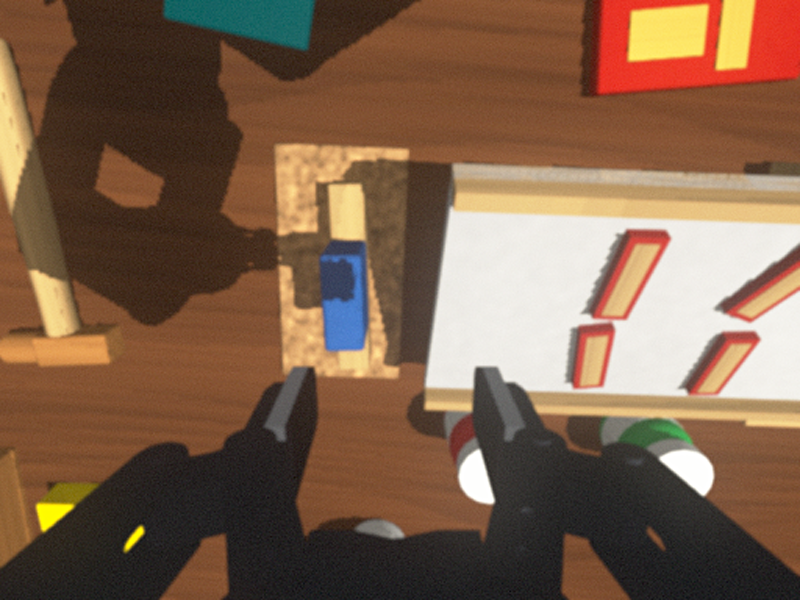

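The wrist view shows the handle top at view pixels (320,256), (366,254), (368,348) and (325,350). The board's open end runs from about (450,209) to (428,389), with the low batten at its bottom. I'll refine the fit with these points.

```bash
cat >> h.py <<'E'
def addw(pos,q):
    c=calibration("wrist"); T=np.eye(4); T[:3,:3]=R.from_quat(q).as_matrix(); T[:3,3]=pos
    C["wrist"]={"mtx":c["mtx"],"T":T@c["mount"]}
def wv(x,y): return "wrist",(x+.5)*.64-.5,(y+.5)*.64-.5
E
python3 - <<'E'
from h import *
addw([553.88,-188.24,253.06],[-0.04127,0.99915,-0.00043,0.00029])
w=[((-32,-13,88),wv(321,256)),((-32,13,88),wv(366,254)),((32,13,88),wv(368,348)),((32,-13,88),wv(325,350)),((-70,-12,36),wv(329,184)),((-70,12,36),wv(362,183)),((70,12,36),wv(369,369)),((70,-12,36),wv(340,369))]
t=[((32,13,88),c1(664,105)),((32,-13,88),c1(695,99)),((-32,-13,88),c1(710,184)),((-32,13,88),c1(675,189)),((70,12,36),c1(648,66)),((70,-12,36),c1(680,63)),((-70,-12,36),c1(705,238)),((-70,12,36),c1(672,241))]
for o in (w,t,w+t):
  s,r=fit(o,6,0,[570,-220,.08]); print(s.round(3),np.round(r,1).tolist())
w=[((-80,-140,12),wv(453,207)),((80,-140,12),wv(427,389)),((90,-140,12),wv(425,410)),((-90,-140,12),wv(454,182))]
t=[((90,140,12),c1(234,70)),((90,-140,12),c1(600,45)),((80,140,0),c1(236,88)),((80,-140,0),c1(605,66)),((-80,140,12),c1(233,258)),((-80,-140,12),c1(633,234))]
for o in (w,t,w+t):
  v,r=fit(o,108,np.radians(28),[558,-24,.04]); print(v.round(3),np.round(r,1).tolist())
m=[((-95,50,6),wv(276,144)),((-95,-50,6),wv(276,144))]
m=[((-95,-50,6),wv(276,144)),((-95,50,6),wv(409,149)),((95,50,6),wv(400,378)),((95,-50,6),wv(284,376))]
v,r=fit(m,0,0,[558,-220,.04]); print("mat",v.round(3),np.round(r,1).tolist())
E
```

```text
[ 5.71878e+02 -2.17613e+02  9.80000e-02] [[-0.6, -1.1], [-1.8, -0.2], [-0.8, 2.2], [0.8, 1.3], [0.2, -0.5], [1.6, -0.3], [1.2, -0.1], [-0.2, 0.2]]
[ 5.71183e+02 -2.19281e+02  9.20000e-02] [[-0.0, -0.6], [0.9, -0.1], [0.2, -0.3], [0.2, -0.5], [-0.2, 0.2], [-0.6, 0.1], [-0.5, 0.5], [0.0, 0.7]]
[ 5.71783e+02 -2.17874e+02  9.70000e-02] [[-0.9, -1.2], [-2.0, -0.3], [-1.1, 2.1], [0.5, 1.2], [0.0, -0.7], [1.4, -0.4], [0.9, -0.1], [-0.4, 0.1], [-0.5, -0.8], [0.3, -0.3], [-0.3, -0.5], [-0.2, -0.7], [-0.8, 0.1], [-1.2, -0.1], [-0.9, 0.3], [-0.3, 0.5]]
[ 5.55674e+02 -2.26920e+01  5.40000e-02] [[-0.5, -2.2], [-0.3, 5.3], [0.3, -3.2], [0.5, 1.6]]
[ 5.59361e+02 -2.42580e+01  3.80000e-02] [[0.2, -0.2], [0.4, 0.3], [0.1, 0.4], [-0.8, 0.1], [-0.1, -0.1], [0.1, -0.5]]
[ 5.58232e+02 -2.30600e+01  4.30000e-02] [[-0.3, -0.8], [-1.6, 6.0], [-1.0, -2.5], [0.9, 3.0], [-0.3, 0.4], [-0.2, 0.5], [-0.3, 0.9], [-1.3, 0.3], [-0.4, 0.5], [-0.2, -0.3]]
mat [ 5.73764e+02 -2.27885e+02  4.80000e-02] [[-0.8, -0.2], [0.7, -0.3], [0.2, 1.0], [-0.1, 0.0]]
```

```bash

python3 -m crank '[[[-0.37,-0.79,0,0,0,-0.05,0.6],[-0.37,-0.79,0,0,0,-0.05,0.6],[0,0,0.9,0,0,0,0.6],[0,0,0.9,0,0,0,0.6],[0,0,0.9,0,0,0,0.6],[0,0,0.9,0,0,0,0.6],[0,0,0.9,0,0,0,0.6],[0,0,0,0,0,0,0.6]]]'
python3 - <<'E'
from workcell import *
import cv2,numpy as np
s=sense(); print(s["ee_pos"].tolist(),s["eef_rot"].tolist())
im=camera("wrist"); cv2.imwrite("pics/wrist2.png",cv2.resize(im[:,:,::-1],(800,600),interpolation=cv2.INTER_CUBIC))
E
```

```text
t: 5.48
ee_pos: [567.8, -213.5, 159.8]
eef_rot: [-0.049, 0.999, 0.003, -0.004]
force: [-1.1, 1.0, -0.4]
gripper_width: 0.598
gripper_force: 0.0
[567.7956098944196, -213.45033551014063, 159.81098748400086] [-0.048909467875172634, 0.9987920255892926, 0.0027434616087345493, -0.0038505830476354805]
```

View pics/wrist2.png

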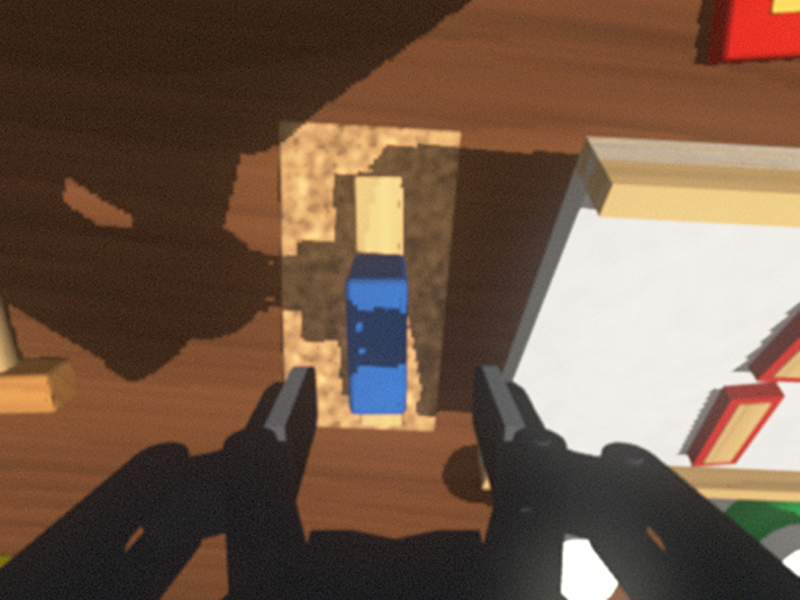

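The handle is aligned with the fingers, centred at column 378 against a finger centre of about 394. That puts the tool roughly 6 mm short in -y. I'll let it settle and read the pose.

```bash

python3 -m crank '[[[0,-0.2,0,0,0,0,0.6],[0,0,0.5,0,0,0,0.6],[0,0,0.5,0,0,0,0.6],[0,0,0.5,0,0,0,0.6],[0,0,0,0,0,0,0.6],[0,0,0,0,0,0,0.6],[0,0,0,0,0,0,0.6],[0,0,0,0,0,0,0.6]]]'
```

```text
t: 6.2
ee_pos: [571.7, -220.5, 133.6]
eef_rot: [-0.049, 0.999, -0.0, 0.0]
force: [0.1, -0.1, 0.4]
gripper_width: 0.598
gripper_force: 0.0
```

```bash

python3 -m crank '[[[0,0.05,0.6,0,0,0,0.6],[0,0,0.7,0,0,0,0.6],[0,0,0.7,0,0,0,0.6],[0,0,0.5,0,0,0,0.6],[0,0,0.3,0,0,0,0.6],[0,0,0.13,0,0,0,0.6],[0,0,0,0,0,0,0.6],[0,0,0,0,0,0,0.6]]]'
python3 -m crank '[[[0,0,0,0,0,0,0],[0,0,0,0,0,0,0],[0,0,0,0,0,0,0],[0,0,0,0,0,0,0],[0,0,0,0,0,0,0],[0,0,0,0,0,0,0],[0,0,0,0,0,0,0],[0,0,0,0,0,0,0]]]' 60
```

```text
t: 6.87
ee_pos: [572.6, -221.7, 74.5]
eef_rot: [-0.049, 0.999, -0.002, 0.001]
force: [0.7, -5.9, -0.4]
gripper_width: 0.602
gripper_force: 0.0
t: 7.53
ee_pos: [571.0, -219.0, 74.5]
eef_rot: [-0.049, 0.999, 0.0, -0.0]
force: [0.4, 0.5, -2.0]
gripper_width: 0.298
gripper_force: 59.1
```

```bash

python3 -m crank '[[[0,0,-0.2,0,0,0,0],[0,0,-0.4,0,0,0,0],[0,0,-0.7,0,0,0,0],[0,0,-0.9,0,0,0,0],[0,0,-0.9,0,0,0,0],[0,0,-0.9,0,0,0,0],[0,0,-0.9,0,0,0,0],[0,0,-0.9,0,0,0,0]]]'
python3 -m crank '[[[0,0,-0.9,0,0,0,0],[0,0,-0.9,0,0,0,0],[0,0,-0.9,0,0,0,0],[0,0,-0.7,0,0,0,0],[0,0,-0.4,0,0,0,0],[0,0,0,0,0,0,0],[0,0,0,0,0,0,0],[0,0,0,0,0,0,0]]]'
cat >> h.py <<'E'
B=np.array([559,-23.8,108.]); YB=.041
RB=(R.from_euler('z',YB)*R.from_euler('y',np.radians(28))).as_matrix()
TB=RB@np.diag([-1,1,-1.])   # tool axes when scraper lies flat on board
def state(): s=sense(); return s["ee_pos"],R.from_quat(s["eef_rot"]).as_matrix(),s
def goal(p,M):
    e,A,s=state()
    print("shift/20 (now axes)",(A.T@(p-e)/20).round(3),"(goal axes)",(M.T@(p-e)/20).round(3),"rot/.12",(R.from_matrix(A.T@M).as_rotvec()/.12).round(3))
    print("TCP in board",(RB.T@(e-B)).round(1),"F",s["force"].round(1), "F board",(RB.T@s["force"]).round(1),"q",s["q"].round(2),"w",s["gripper_width"],"t",s["t"])
def onboard(x,y,z): return B+RB@[x,y,z]
E
python3 -c "
from h import *
goal(onboard(4,-122,90),TB)"
```

```text
t: 8.2
ee_pos: [571.1, -219.2, 192.4]
eef_rot: [-0.049, 0.999, -0.0, 0.0]
force: [0.1, 0.5, -2.4]
gripper_width: 0.296
gripper_force: 59.0
t: 8.87
ee_pos: [570.6, -218.9, 265.8]
eef_rot: [-0.049, 0.999, 0.001, -0.001]
force: [0.8, 0.5, -2.8]
gripper_width: 0.296
gripper_force: 59.0
shift/20 (now axes) [-2.322  3.541  4.01 ] (goal axes) [-3.747  3.671  2.549] rot/.12 [-0.105  4.057  0.462]
TCP in board [ -70.9 -195.4  141. ] F [ 0.8  0.5 -2.8] F board [ 2.1  0.5 -2.1] q [-0.55  0.5   1.45 -0.    1.19 -2.22] w 0.29617457644104056 t 8.8667
```

```bash

python3 -m crank '[[[0,0,0,-0.013,0.507,0.058,0],[0,0,0,-0.013,0.507,0.058,0],[0,0,0,-0.013,0.507,0.058,0],[0,0,0,-0.013,0.507,0.058,0],[0,0,0,-0.013,0.507,0.058,0],[0,0,0,-0.013,0.507,0.058,0],[0,0,0,-0.013,0.507,0.058,0],[0,0,0,-0.013,0.507,0.058,0]]]'
python3 -m crank '[[[-0.3,0,0,0,0,0,0],[-0.6,0,0,0,0,0,0],[-0.7,0.3,0,0,0,0,0],[-0.7,0.7,0,0,0,0,0],[-0.7,0.9,0,0,0,0,0],[-0.6,0.9,0,0,0,0,0],[-0.1,0.6,0,0,0,0,0],[0,0.2,0,0,0,0,0]]]'
python3 -m crank '[[[0,0,0.3,0,0,0,0],[0,0,0.6,0,0,0,0],[0,0,0.6,0,0,0,0],[0,0,0.6,0,0,0,0],[0,0,0.3,0,0,0,0],[0,0,0,0,0,0,0],[0,0,0,0,0,0,0],[0,0,0,0,0,0,0]]]'
python3 -c "
from h import *
goal(onboard(4,-122,69),TB)
import cv2
e,A,s=state();print(e.tolist(),s['eef_rot'].tolist())
cv2.imwrite('side1raw.png',camera('side')[:,:,::-1])
im=camera('wrist')[:,:,::-1];cv2.imwrite('w3raw.png',im)
im=cv2.imread('side1raw.png')[155:265,240:350]
im2=cv2.imread('w3raw.png')
cv2.imwrite('pics/p3.png',cv2.hconcat([cv2.resize(im,(400,400),interpolation=cv2.INTER_CUBIC),cv2.resize(im2,(400,400))]))
"
```

```text
t: 9.53
ee_pos: [571.2, -219.1, 265.2]
eef_rot: [-0.02, 0.97, -0.005, -0.243]
force: [0.2, -0.2, -2.4]
gripper_width: 0.297
gripper_force: 59.0
t: 10.2
ee_pos: [633.7, -141.5, 230.6]
eef_rot: [-0.021, 0.97, -0.005, -0.242]
force: [-0.3, 0.4, -2.5]
gripper_width: 0.294
gripper_force: 59.1
t: 10.87
ee_pos: [611.8, -146.4, 190.4]
eef_rot: [-0.019, 0.971, -0.006, -0.24]
force: [0.4, -0.8, -2.4]
gripper_width: 0.299
gripper_force: 59.1
shift/20 (now axes) [-0.023  0.134  1.309] (goal axes) [-0.028  0.132  1.309] rot/.12 [-0.013  0.031 -0.014]
TCP in board [   3.4 -124.6   95.2] F [ 0.4 -0.8 -2.4] F board [ 1.5 -0.8 -2. ] q [-0.34  0.8   1.15 -0.17  1.65 -1.92] w 0.29942070508996643 t 10.8667
[611.798032709281, -146.3743582595145, 190.42297309224008] [-0.0192997300129984, 0.970551983119471, -0.005897352295072489, -0.24004497436979474]
```

View pics/p3.png

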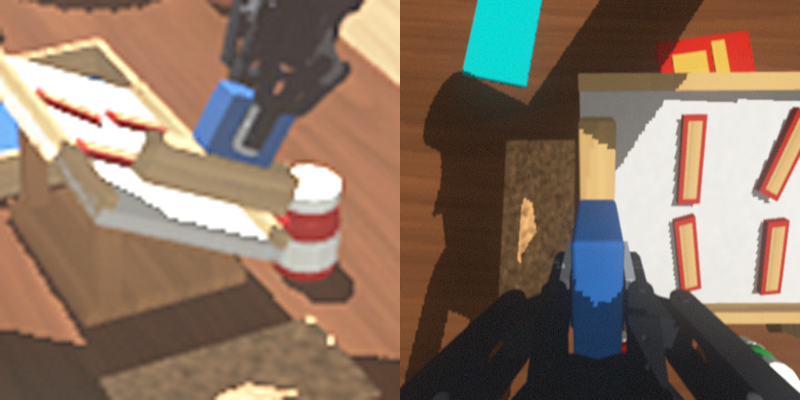

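The scraper hovers flat over the open -y end of the board. In the right half, the blade's near end is at (597,118) and the high batten's inner edge is at row 90. I'll check these against the prediction.

```bash
python3 - <<'E'
from h import *
addw([611.8,-146.37,190.42],[-0.0193,0.97055,-0.0059,-0.24004])
def pr(p): u=proj("wrist",np.array(p))[0]; return (400+(u[0])/1.28).round(1),(u[1]/.96).round(1)
e=np.array([611.8,-146.37,190.42]);A=R.from_quat([-0.0193,0.97055,-0.0059,-0.24004]).as_matrix()
for l in [(-70,-12,36),(-70,12,36),(-32,-13,88),(-32,13,88)]:
  print("scr",l,pr(e+A@(np.diag([-1,1,-1.])@(np.array(l)-[0,0,68.5]))))
for l in [(-80,-140,12),(-80,-60,12),(-80,-140,0),(-80,-60,0),(-90,-140,12),(-90,-60,12),(80,-60,12),(80,-60,0),(90,-60,12)]: print("brd",l,pr(onboard(*l)))
E
```

```text
scr (-70, -12, 36) (np.float64(577.0), np.float64(116.1))
scr (-70, 12, 36) (np.float64(615.4), np.float64(116.0))
scr (-32, -13, 88) (np.float64(567.9), np.float64(237.2))
scr (-32, 13, 88) (np.float64(624.1), np.float64(237.1))
brd (-80, -140, 12) (np.float64(577.3), np.float64(88.1))
brd (-80, -60, 12) (np.float64(676.2), np.float64(87.8))
brd (-80, -140, 0) (np.float64(578.5), np.float64(88.5))
brd (-80, -60, 0) (np.float64(671.8), np.float64(88.3))
brd (-90, -140, 12) (np.float64(577.0), np.float64(70.4))
brd (-90, -60, 12) (np.float64(677.4), np.float64(70.2))
brd (80, -60, 12) (np.float64(660.5), np.float64(310.5))
brd (80, -60, 0) (np.float64(657.7), np.float64(300.7))
brd (90, -60, 12) (np.float64(659.8), np.float64(321.4))
```

```bash

python3 -m crank '[[[-0.02,0.12,0.4,0,0.03,0,0],[0,0,0.4,0,0,0,0],[0,0,0.2,0,0,0,0],[0,0,0.1,0,0,0,0],[0,0,0,0,0,0,0],[0,0,0,0,0,0,0],[0,0,0,0,0,0,0],[0,0,0,0,0,0,0]]]' >/dev/null
python3 -c "
from h import *
goal(onboard(4,-122,69),TB)"
python3 -m crank '[[[0,0,0.05,0,0,0,0],[0,0,0,0,0,0,0],[0,0,0.05,0,0,0,0],[0,0,0,0,0,0,0],[0,0,0,0,0,0,0],[0,0,0,0,0,0,0],[0,0,0,0,0,0,0],[0,0,0,0,0,0,0]]]' >/dev/null
python3 -c "
from h import *
goal(onboard(4,-122,69),TB)"
```

```text
shift/20 (now axes) [-0.003 -0.014  0.181] (goal axes) [-0.002 -0.015  0.181] rot/.12 [-0.012 -0.007 -0.007]
TCP in board [   4.  -121.7   72.6] F [-0.6 -1.  -3. ] F board [ 0.9 -0.9 -3. ] q [-0.34  0.81  1.19 -0.18  1.6  -1.91] w 0.2984463763081542 t 11.6333
shift/20 (now axes) [-0.011 -0.02   0.062] (goal axes) [-0.011 -0.02   0.062] rot/.12 [-0.009 -0.014 -0.006]
TCP in board [   3.8 -121.6   70.2] F [ 0.  -0.5 -1.6] F board [ 0.8 -0.5 -1.4] q [-0.34  0.81  1.19 -0.18  1.6  -1.91] w 0.29735547057417866 t 12.3
```

```bash

for k in 1; do python3 -m crank '[[[0,0,0.05,0,0,0,0],[0,0,0,0,0,0,0],[0,0,0,0,0,0,0],[0,0,0,0,0,0,0],[0,0,0,0,0,0,0],[0,0,0,0,0,0,0],[0,0,0,0,0,0,0],[0,0,0,0,0,0,0]]]' >/dev/null; python3 -c "
from h import *
goal(onboard(4,-122,69),TB)"; done
python3 -m crank '[[[0,0,0.05,0,0,0,0],[0,0,0,0,0,0,0],[0,0,0,0,0,0,0],[0,0,0,0,0,0,0],[0,0,0,0,0,0,0],[0,0,0,0,0,0,0],[0,0,0,0,0,0,0],[0,0,0,0,0,0,0]]]' >/dev/null; python3 -c "
from h import *
goal(onboard(4,-122,69),TB)"
```

```text
shift/20 (now axes) [-0.01  -0.018  0.058] (goal axes) [-0.01  -0.019  0.058] rot/.12 [-0.012 -0.004 -0.008]
TCP in board [   3.8 -121.6   70.2] F [1.  0.6 5.3] F board [-1.6  0.6  5.1] q [-0.34  0.81  1.19 -0.18  1.6  -1.91] w 0.29555501495211317 t 12.9667
shift/20 (now axes) [-0.01  -0.019  0.055] (goal axes) [-0.01  -0.019  0.055] rot/.12 [-0.014  0.004 -0.009]
TCP in board [   3.8 -121.6   70.1] F [3.  0.8 8.4] F board [-1.3  0.7  8.8] q [-0.34  0.81  1.19 -0.18  1.59 -1.91] w 0.2959412203060054 t 13.6333
```

```bash

python3 -m crank '[[[0,0.1,0,0,0,0,0],[0,0.2,0,0,0,0,0],[0,0.3,0,0,0,0,0],[0,0.3,0,0,0,0,0],[0,0.3,0,0,0,0,0],[0,0.3,0,0,0,0,0],[0,0.3,0,0,0,0,0],[0,0.3,0,0,0,0,0]]]' >/dev/null; python3 -c "
from h import *
goal(onboard(4,138,69),TB)"
python3 -m crank '[[[0,0.3,0,0,0,0,0],[0,0.3,0,0,0,0,0],[0,0.3,0,0,0,0,0],[0,0.3,0,0,0,0,0],[0,0.3,0,0,0,0,0],[0,0.3,0,0,0,0,0],[0,0.3,0,0,0,0,0],[0,0.3,0,0,0,0,0]]]' >/dev/null; python3 -c "
from h import *
goal(onboard(4,138,69),TB)"
```

```text
shift/20 (now axes) [ 0.06  10.997 -0.019] (goal axes) [ 0.036 10.997  0.057] rot/.12 [-0.058  0.024 -0.018]
TCP in board [  4.7 -81.9  70.1] F [ 4.3 -4.1  6.4] F board [ 0.6 -4.3  7.5] q [-0.28  0.8   1.22 -0.16  1.58 -1.86] w 0.29675856803280154 t 14.3
shift/20 (now axes) [ 6.200e-02  8.598e+00 -6.000e-03] (goal axes) [0.044 8.598 0.052] rot/.12 [-0.057  0.024 -0.018]
TCP in board [  4.9 -34.   70. ] F [ 5.2 -3.9  5.8] F board [ 1.7 -4.1  7.5] q [-0.22  0.79  1.24 -0.13  1.58 -1.8 ] w 0.2969993950753086 t 14.9667
```

```bash

python3 -m crank '[[[0,0.3,0,0,0,0,0],[0,0.3,0,0,0,0,0],[0,0.3,0,0,0,0,0],[0,0.3,0,0,0,0,0],[0,0.3,0,0,0,0,0],[0,0.3,0,0,0,0,0],[0,0.3,0,0,0,0,0],[0,0.3,0,0,0,0,0]]]' >/dev/null; python3 -c "
from h import *
goal(onboard(4,138,69),TB)"
python3 -m crank '[[[0,0.3,0,0,0,0,0],[0,0.3,0,0,0,0,0],[0,0.3,0,0,0,0,0],[0,0.3,0,0,0,0,0],[0,0.3,0,0,0,0,0],[0,0.3,0,0,0,0,0],[0,0.3,0,0,0,0,0],[0,0.3,0,0,0,0,0]]]' >/dev/null; python3 -c "
from h import *
goal(onboard(4,138,69),TB)
import cv2
a=camera('wrist')[:,:,::-1]; b=camera('top')[145:235,150:310,::-1]
cv2.imwrite('pics/p4.png',cv2.hconcat([cv2.resize(a,(400,300)),cv2.resize(b,(400,300),interpolation=cv2.INTER_CUBIC)]))"
```

```text
shift/20 (now axes) [5.800e-02 6.205e+00 6.000e-03] (goal axes) [0.043 6.205 0.048] rot/.12 [-0.057  0.022 -0.019]
TCP in board [ 4.9 13.9 70. ] F [ 4.7 -5.3  7.4] F board [ 0.5 -5.5  8.6] q [-0.16  0.79  1.25 -0.1   1.58 -1.74] w 0.295715025762137 t 15.6333
shift/20 (now axes) [0.055 3.806 0.018] (goal axes) [0.046 3.806 0.044] rot/.12 [-0.056  0.021 -0.02 ]
TCP in board [ 4.9 61.9 69.9] F [ 5.5 -4.7  6.5] F board [ 1.6 -4.9  8.2] q [-0.09  0.79  1.25 -0.07  1.58 -1.68] w 0.2983600751848761 t 16.3
```

View pics/p4.png

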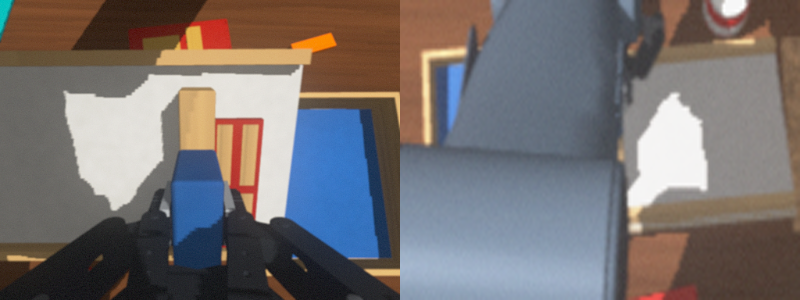

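The left half shows all four chips in two columns ahead of the blade, at about (225,150) and (250,150), close to the tray edge. I'll carry on over the end.

```bash

python3 -m crank '[[[0,0.3,0,0,0,0,0],[0,0.3,0,0,0,0,0],[0,0.3,0,0,0,0,0],[0,0.3,0,0,0,0,0],[0,0.3,0,0,0,0,0],[0,0.3,0,0,0,0,0],[0,0.3,0,0,0,0,0],[0,0.2,0,0,0,0,0]]]' >/dev/null; python3 -c "
from h import *
goal(onboard(4,138,69),TB)"
python3 -m crank '[[[0,0.3,0,0,0,0,0],[0,0.3,0,0,0,0,0],[0,0.3,0,0,0,0,0],[0,0.3,0,0,0,0,0],[0,0.2,0,0,0,0,0],[0,0.1,0,0,0,0,0],[0,0,0,0,0,0,0],[0,0,0,0,0,0,0]]]' >/dev/null; python3 -c "
from h import *
goal(onboard(4,138,69),TB)
import cv2
a=camera('wrist')[:,:,::-1]
cv2.imwrite('pics/p5.png',a)"
```

```text
shift/20 (now axes) [0.052 1.483 0.029] (goal axes) [0.049 1.483 0.038] rot/.12 [-0.051  0.02  -0.016]
TCP in board [  5.  108.3  69.8] F [ 3.8 -4.2  6.4] F board [ 0.2 -4.4  7.3] q [-0.03  0.79  1.24 -0.04  1.59 -1.63] w 0.29831748741868375 t 17.0667
shift/20 (now axes) [ 0.05  -0.042  0.032] (goal axes) [ 0.05  -0.042  0.031] rot/.12 [-0.037  0.02  -0.012]
TCP in board [  5.  138.8  69.6] F [ 4.5 -2.3  5.9] F board [ 1.2 -2.5  7.3] q [ 0.02  0.8   1.23 -0.02  1.6  -1.59] w 0.29996029520158946 t 17.7333
```

View pics/p5.png

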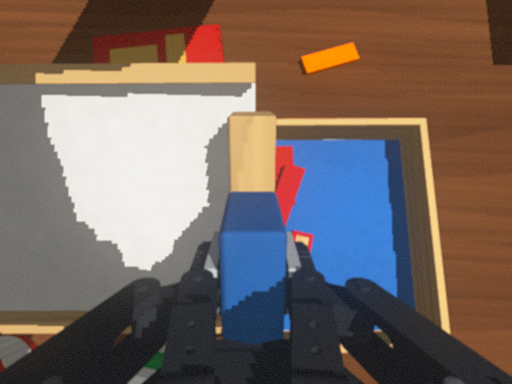

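The board ahead of the blade is clear, and red chips lie on the blue tray floor at (285,185) and (303,240). I'll lift and verify that all four are in the tray.

```bash

python3 -m crank '[[[0,0,-0.3,0,0,0,0],[0,0,-0.6,0,0,0,0],[0,0,-0.9,0,0,0,0],[0,0,-0.9,0,0,0,0],[0,0,-0.6,0,0,0,0],[0,0,-0.2,0,0,0,0],[0,-0.5,0,0,0,0,0],[0,-0.9,0,0,0,0,0]]]'
python3 -m crank '[[[0,-0.9,0,0,0,0,0],[0,-0.9,0,0,0,0,0],[0,-0.9,0,0,0,0,0],[0,-0.9,0,0,0,0,0],[0,-0.9,0,0,0,0,0],[0,-0.9,0,0,0,0,0],[0,-0.9,0,0,0,0,0],[0,-0.9,0,0,0,0,0]]]' > /dev/null
python3 -c "
from h import *
goal(onboard(4,138,69),TB)
import cv2
a=camera('wrist')[:,:,::-1]; b=camera('top')[135:235,150:310,::-1]
cv2.imwrite('pics/p6.png',cv2.hconcat([cv2.resize(a,(320,400)),cv2.resize(b,(480,400),interpolation=cv2.INTER_CUBIC)]))"
```

```text
t: 18.45
ee_pos: [621.7, 92.3, 226.7]
eef_rot: [-0.021, 0.97, -0.006, -0.244]
force: [0.1, 0.4, -2.7]
gripper_width: 0.302
gripper_force: 59.3
shift/20 (now axes) [-2.000e-03  8.578e+00  3.448e+00] (goal axes) [-5.000e-03  8.575e+00  3.456e+00] rot/.12 [-0.007 -0.014 -0.009]
TCP in board [  3.9 -33.5 138.1] F [-0.1  0.3 -1.5] F board [ 0.6  0.3 -1.3] q [-0.21  0.77  1.1  -0.12  1.75 -1.81] w 0.2964503353998625 t 19.1167
```

View pics/p6.png

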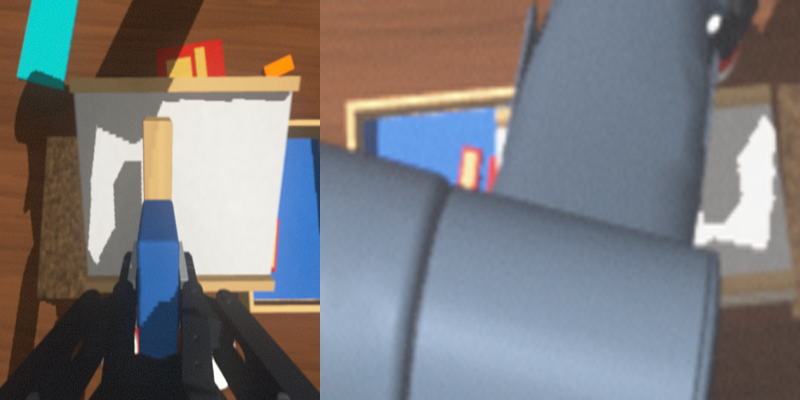

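The board is bare and the chips are in the tray; the tray's near part is partly hidden from this pose. Next I'll carry the scraper back to the mat.

```bash

python3 -m crank '[[[0,-0.9,0,0,0,0,0],[0,-0.9,0,0,0,0,0],[0,-0.9,0,0,0,0,0],[0,-0.9,0,0,0,0,0],[0,-0.9,0,0,0,0,0],[0,-0.9,0,0,0,0,0],[0,-0.9,0,0,0,0,0],[0,-0.9,0,0,0,0,0]]]' > /dev/null
python3 -m crank '[[[0,-0.6,0,0,0,0,0],[0,-0.3,0,0,0,0,0],[0,0,0,0,0,0,0],[0,0,0,0,0,0,0],[0,0,0,0,0,0,0],[0,0,0,0,0,0,0],[0,0,0,0,0,0,0],[0,0,0,0,0,0,0]]]'
python3 -c "
from h import *
goal(np.array([571,-219,80]),R.from_quat([-.049,.9988,0,0]).as_matrix())"
```

```text
t: 20.55
ee_pos: [635.3, -213.5, 228.4]
eef_rot: [-0.02, 0.97, -0.006, -0.243]
force: [-0.8, -0.4, -2.5]
gripper_width: 0.298
gripper_force: 59.2
shift/20 (now axes) [-0.65  -0.133  8.065] (goal axes) [3.228 0.039 7.42 ] rot/.12 [ 0.105 -4.086 -0.46 ]
TCP in board [   4.  -192.6  138.5] F [-0.8 -0.4 -2.5] F board [ 0.5 -0.4 -2.6] q [-0.41  0.82  0.99 -0.21  1.78 -2.01] w 0.29838129378018813 t 20.55
```

```bash

python3 -m crank '[[[0,0,0,0.013,-0.511,-0.0575,0],[0,0,0,0.013,-0.511,-0.0575,0],[0,0,0,0.013,-0.511,-0.0575,0],[0,0,0,0.013,-0.511,-0.0575,0],[0,0,0,0.013,-0.511,-0.0575,0],[0,0,0,0.013,-0.511,-0.0575,0],[0,0,0,0.013,-0.511,-0.0575,0],[0,0,0,0.013,-0.511,-0.0575,0]]]' > /dev/null
python3 -m crank '[[[0.3,0,0,0,0,0,0],[0.7,0,0,0,0,0,0],[0.8,0,0,0,0,0,0],[0.7,0,0,0,0,0,0],[0.5,0,0,0,0,0,0],[0.23,0,0,0,0,0,0],[0,0,0,0,0,0,0],[0,0,0,0,0,0,0]]]'
python3 -c "
from h import *
goal(np.array([571,-219.5,80]),R.from_quat([-.049,.9988,0,0]).as_matrix())"
```

```text
t: 21.88
ee_pos: [571.4, -220.7, 228.5]
eef_rot: [-0.048, 0.999, -0.0, 0.0]
force: [1.1, -0.2, -2.2]
gripper_width: 0.299
gripper_force: 59.2
shift/20 (now axes) [0.022 0.067 7.426] (goal axes) [0.015 0.064 7.426] rot/.12 [-0.003  0.007 -0.011]
TCP in board [ -52.7 -197.3  108.4] F [ 1.1 -0.2 -2.2] F board [ 1.9 -0.2 -1.4] q [-0.55  0.54  1.49  0.    1.11 -2.22] w 0.29864925931045544 t 21.8833
```

```bash

python3 -m crank '[[[0,0,0.4,0,0,0,0],[0,0,0.8,0,0,0,0],[0,0,0.9,0,0,0,0],[0,0,0.9,0,0,0,0],[0,0,0.9,0,0,0,0],[0,0,0.9,0,0,0,0],[0,0,0.9,0,0,0,0],[0,0,0.7,0,0,0,0]]]' > /dev/null
python3 -m crank '[[[0,0,0.5,0,0,0,0],[0,0,0.3,0,0,0,0],[0,0,0.1,0,0,0,0],[0,0,0,0,0,0,0],[0,0,0.05,0,0,0,0],[0,0,0,0,0,0,0],[0,0,0,0,0,0,0],[0,0,0,0,0,0,0]]]'
```

```text
t: 23.22
ee_pos: [571.3, -220.8, 82.0]
eef_rot: [-0.048, 0.999, -0.0, 0.001]
force: [-0.2, 0.3, -2.4]
gripper_width: 0.302
gripper_force: 59.2
```

```bash

python3 -m crank '[[[0,0,0.05,0,0,0,0],[0,0,0,0,0,0,0],[0,0,0,0,0,0,0],[0,0,0.05,0,0,0,0],[0,0,0,0,0,0,0],[0,0,0,0,0,0,0],[0,0,0,0,0,0,0],[0,0,0,0,0,0,0]]]'
python3 -m crank '[[[0,0,0.05,0,0,0,0],[0,0,0,0,0,0,0],[0,0,0,0,0,0,0],[0,0,0,0,0,0,0],[0,0,0,0,0,0,0],[0,0,0,0,0,0,0],[0,0,0,0,0,0,0],[0,0,0,0,0,0,0]]]'
```

```text
t: 23.88
ee_pos: [570.9, -220.6, 79.2]
eef_rot: [-0.048, 0.999, 0.0, 0.0]
force: [0.5, 0.7, -2.8]
gripper_width: 0.296
gripper_force: 59.2
t: 24.55
ee_pos: [571.0, -220.6, 78.3]
eef_rot: [-0.048, 0.999, -0.0, 0.0]
force: [1.0, -0.3, -1.5]
gripper_width: 0.294
gripper_force: 59.2
```

```bash

python3 -m crank '[[[0,0,0.05,0,0,0,0],[0,0,0,0,0,0,0],[0,0,0,0,0,0,0],[0,0,0.04,0,0,0,0],[0,0,0,0,0,0,0],[0,0,0,0,0,0,0],[0,0,0,0,0,0,0],[0,0,0,0,0,0,0]]]'
python3 -m crank '[[[0,0,0.04,0,0,0,0],[0,0,0,0,0,0,0],[0,0,0,0,0,0,0],[0,0,0,0,0,0,0],[0,0,0,0,0,0,0],[0,0,0,0,0,0,0],[0,0,0,0,0,0,0],[0,0,0,0,0,0,0]]]'
```

```text
t: 25.22
ee_pos: [570.9, -220.6, 76.5]
eef_rot: [-0.048, 0.999, -0.0, 0.0]
force: [0.9, 0.4, -2.0]
gripper_width: 0.299
gripper_force: 59.2
t: 25.88
ee_pos: [571.0, -220.6, 75.7]
eef_rot: [-0.048, 0.999, -0.0, 0.0]
force: [-0.4, -0.3, -2.0]
gripper_width: 0.298
gripper_force: 59.2
```

```bash

python3 -m crank '[[[0,0,0.04,0,0,0,0],[0,0,0,0,0,0,0],[0,0,0,0,0,0,0],[0,0,0,0,0,0,0],[0,0,0,0,0,0,0],[0,0,0,0,0,0,0],[0,0,0,0,0,0,0],[0,0,0,0,0,0,0]]]'
python3 -m crank '[[[0,0,0.04,0,0,0,0],[0,0,0,0,0,0,0],[0,0,0,0,0,0,0],[0,0,0,0,0,0,0],[0,0,0,0,0,0,0],[0,0,0,0,0,0,0],[0,0,0,0,0,0,0],[0,0,0,0,0,0,0]]]'
```

```text
t: 26.55
ee_pos: [570.9, -220.6, 74.9]
eef_rot: [-0.048, 0.999, -0.0, 0.0]
force: [1.3, 0.5, -2.4]
gripper_width: 0.302
gripper_force: 59.2
t: 27.22
ee_pos: [571.1, -220.7, 74.4]
eef_rot: [-0.048, 0.999, -0.0, 0.0]
force: [0.1, 0.3, 3.3]
gripper_width: 0.3
gripper_force: 59.7
```

The scraper is in contact with the mat. I'll release it and retreat straight up.

```bash

python3 -m crank '[[[0,0,0,0,0,0,0.4],[0,0,0,0,0,0,0.6],[0,0,0,0,0,0,0.6],[0,0,0,0,0,0,0.6],[0,0,0,0,0,0,0.6],[0,0,-0.2,0,0,0,0.6],[0,0,-0.4,0,0,0,0.6],[0,0,-0.8,0,0,0,0.6]]]'
python3 -m crank '[[[0,0,-0.9,0,0,0,0.6],[0,0,-0.9,0,0,0,0.6],[0,0,-0.9,0,0,0,0.6],[0,0,-0.9,0,0,0,0.6],[0,0,-0.9,0,0,0,0.6],[0,0,-0.9,0,0,0,0.6],[0,0,-0.9,0,0,0,0.6],[0,0,-0.9,0,0,0,0.6]]]' >/dev/null
python3 -m crank '[[[0.4,-0.5,-0.5,0,0,0,0.6],[0.8,-0.9,0,0,0,0,0.6],[0.8,-0.9,0,0,0,0,0.6],[0.8,-0.9,0,0,0,0,0.6],[0.8,-0.9,0,0,0,0,0.6],[0.8,-0.9,0,0,0,0,0.6],[0.4,-0.5,0,0,0,0,0.6],[0,0,0,0,0,0,0.6]]]'
python3 - <<'E'
from h import *
import cv2
im=camera("top")[:,:,::-1].copy(); cv2.imwrite("topend.png",im)
h=cv2.cvtColor(im,cv2.COLOR_BGR2HSV).astype(int)
c=im[157:228,159:312]; h=h[157:228,159:312]
def comp(m,n):
    k,_,st,ce=cv2.connectedComponentsWithStats(m.astype(np.uint8))
    print(n,[(int(st[i,4]),(ce[i]+[159,157]).round(1).tolist()) for i in range(1,k) if st[i,4]>5])
red=((h[:,:,0]<5)|(h[:,:,0]>172))&(h[:,:,1]>130)&(h[:,:,2]>90)
comp(red,"red"); yy,xx=np.nonzero(red); print(red.shape)
# same with tan stripes, white board
comp((h[:,:,0]>105)&(h[:,:,0]<125)&(h[:,:,1]>120),"blue")
print("board corners px",proj("top",[onboard(*l) for l in[(80,140,0),(80,-140,0),(-80,-140,0),(-80,140,0)]]).round(1).tolist())
p=[(R.from_euler('z',.096).apply([a,b,88])+[571.5,-220,6]) for a,b in[(32,13),(-32,-13)]]; print("handle expected",proj("top",np.array(p)).round(1).tolist())
E
```

```text
t: 27.88
ee_pos: [569.0, -218.9, 100.9]
eef_rot: [-0.048, 0.999, 0.002, -0.002]
force: [0.5, -0.1, -0.2]
gripper_width: 0.599
gripper_force: 0.0
t: 29.22
ee_pos: [484.1, -341.3, 255.8]
eef_rot: [-0.047, 0.999, 0.0, -0.0]
force: [0.3, 0.7, -0.4]
gripper_width: 0.601
gripper_force: 0.0
red [(186, [203.8, 201.1])]
(71, 153)
blue [(1654, [184.4, 190.6])]
board corners px [[208.6, 167.2], [299.9, 161.2], [307.5, 205.0], [208.2, 211.6]]
handle expected [[315.8, 170.2], [327.6, 190.2]]
```

```bash
python3 - <<'E'
import cv2,numpy as np
im=cv2.imread("topend.png"); h=cv2.cvtColor(im,cv2.COLOR_BGR2HSV).astype(int)
H,S,V=h[...,0],h[...,1],h[...,2]
def ch(y,x):
    a,b,c=h[y,x]
    if 95<a<130 and b>110: return 'b'
    if (a<6 or a>172) and b>110 and c>90: return 'R'
    if b<45 and c>110: return 'w'
    if a<28 and c>170: return 't'
    return '.'
for y in range(154,228): print(y,''.join(ch(y,x) for x in range(155,345)))
E
```

```text
154 ...........................................................................ww.......wwwww...............................twwwwwwwwww.................................tt.........tt.............
155 ............................................................................wwwwwwwwwwww....................................ww.............tttttt....ttt....tttttttttttttttttttttt............
156 ..........................................................ttt................twwwwwwwww...........................................t.tttttttttttttt.ttttttttttttttttttttttttttttttt............
157 ..........................................tttttttttttttttttttt....................ww...........................ttttttttttttttttttttttttttttttttttt.ttttttttttttttttttttttttttttttt............
158 ...........................ttttttttttttttttttttttttttttttttttt.....................................ttttttttttttttttttttttttttttttttttttttttttttttt.tttttttttttttttttttttttttttttttt...........
159 ............tttttttttttttttttttttttttttttttttttttttttttt...ttt.......................tttttttttttttttttttttttttttttttttttt
[... 12629 characters left out ...]
...................................................................................................................
225 ..............................................................................................................................................................................................
226 ..............................................................................................................................................................................................
227 ..............................................................................................................................................................................................
```

```bash
python3 -c "
from workcell import *
print(job_done())"
```

```text
the job is handed in; nothing more can be done
None
```

I wiped the chips off the board with light pressure (about 10 N), stood the scraper upright on its cork mat, let go, and handed the job in. The final image shows a bare board and red chips only in the tray; I count four there, but they overlap and sit partly under the board's edge, so that count is inferred.

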